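Set up a wooden strip on bearers for sanding

ROBOT

A 6-joint arm with a two-finger parallel gripper is mounted at the origin on a cart in front of the work surface, level with it; the furniture and walls round the work are solid. World frame = base frame: x ahead of the robot, y to its left, z up, the work surface at z = 0. Lengths are in m, angles in rad, forces in N, time in s.
With the tool pointing down it reaches from about 0.35 to 1 m from the base axis. Payload 7.1 kg.
Tool frame: the origin (TCP) lies between the finger pads; the fingertips stand 22 mm ahead of it and the grasp point (between the pads) lies 3 mm ahead of it; z points along the fingers, y is the line along which they close (so a half turn about z gives the same grasp; the last joint's range is limited). The gripper opens to 85 mm and grips with 20 to 120 N. Pads are 22 mm wide; open, the fingers measure 114 mm over their backs; the gripper's body (76 mm by 85 mm) begins 54 mm behind the grasp point. The pads swing forward as they close: fully open they stand 13 mm farther back than shut.
Start: joints at [-1.129, 0.423, 1.63, -0, 1.089, -0.019], TCP at [0.278, -0.56, 0.253] pointing down, gripper open.
Joint ranges: [-3, 3], [-0.9, 2.11], [0.09, 2.58], [-1.31, 4.45], [0.11, 2.69], [-2.54, 2.54]. Speed limits (rad/s): [2.39, 2.39, 3.01, 3.14, 3.14, 3.14].

INTERFACE

Orientations are given as a rotation vector (axis times angle).
In Python, from rig import manip gives the robot as it stands. The module is installed in compiled form; this text tells all that it offers. Calls block until the motion is done:
- manip.move_to(position, orientation): joint-space move of the TCP to a pose.
- manip.servo_line(position, orientation=None, rate=0.15): straight line of the TCP; orientation=None keeps the orientation; rate is the mean speed in m/s.
- manip.set_joints(angles): joint-space move.
- manip.command_gripper(opening, f_grip=None): finger opening in m; f_grip is the grip in N (None keeps the last); returns when the fingers have stopped.
- manip.hold(seconds).
- manip.solve_ik(position, orientation): joint angles nearest the present ones, or None.
- manip.camera(name): name is "side" or "top"; returns a dict with "image" (384x512x3 uint8, red, green, blue), "fx", "fy", "cx", "cy" (pixels), "k1" (the pictures are not rectified: a ray, as slopes to the right and down, at radius r is drawn at 1 + k1 r^2 times it, then the intrinsics apply), "cam_to_world" (4x4, takes a point from camera to world coordinates). Camera axes: x right, y down, z forward; pixel columns grow to the right and rows downward; lengths in m; the calibration is good to about 2 mm. A picture is of the moment at which its call begins. There is no depth.
A pose or a line that the arm cannot do raises manip.IKError and nothing moves.
- manip.sign_off(): hands the job in; it is judged then, once.
Readings, each from a call of its own:
- manip.get_time(): time.
- manip.get_joint_positions(): joint angles.
- manip.get_joint_vel(): joint speeds.
- manip.get_tau(): joint torques, N m.
- manip.get_position(): TCP position.
- manip.get_ee_rot(): TCP orientation.
- manip.get_contact_force(): force on the tool from outside, world axes, zero at the start.
- manip.get_torque(): the same for the moment, N m.
- manip.get_width(): finger opening in m.
- manip.get_grip_force(): force on a finger pad.
Only numpy, scipy, OpenCV 4.12 (cv2) and the standard library are available. Lean on these libraries where they do the work, as an engineer would, in place of code of your own. Each camera call takes 0.05 s, during which the arm holds its last target. There are 200 camera calls.

TASK

Set up the thin strip for sanding: on the plywood board, lay the long wooden bearer centred along the red pad and the short one centred along the blue pad, then bridge them with the thin strip, square across and centred over the board so that it sticks out equally past both bearers. Finally put the sanding block on the middle of the strip, lying lengthways along it. Do not shift or knock over the pot of screws.

Things in the scene. Friction and masses are not known exactly. Their poses are not given: they have to be found in the camera images.
- sanding_board: Fixed plywood board, 150 (x) x 200 (y) x 6 mm, lying on the table, with two coloured pads on it; its place and yaw vary. Origin at the centre of its underside (z = 0, table level); x runs across the 150 mm away from the robot, y along the 200 mm to the left, z up.
- red_pad: Red rest pad, fixed on the board, 120 (x) x 46 (y) x 3 mm, its length parallel to the board's x. Origin at the centre of its underside, on the board's top (z = 6 mm); its top is at z = 9 mm. The two pads lie 55 mm to either side of the board's centre along the board's y; which is left and which right varies.
- blue_pad: Blue rest pad, same size and axes as the red pad, fixed on the other side of the board.
- long_bearer: Loose flat wooden offcut, 40 (x) x 160 (y) x 18 (z) mm, 60 g. Origin at the centre of its underside; long axis y, z up. Lies flat behind the board, in a row of three (both bearers and the sanding block, any order) left of the upright plywood bundle, pointing roughly away from the robot. On its pad it sticks out 20 mm past each end. Other offcuts, behind the bundle, are not part of the job.
- short_bearer: Short bearer: loose flat wooden offcut, 40 (x) x 120 (y) x 18 (z) mm, about 50 g, as long as a pad; in the same row of three; otherwise like the long bearer. Origin at the centre of its underside; long axis y, z up.
- thin_strip: Thin strip: loose wooden strip, 32 (x) x 190 (y) x 12 (z) mm, about 40 g. Origin at the centre of its underside; long axis y, z up. Lies flat on the table at the front right, in front of a 98 mm high upright bundle of plywood sheets; its far end pointing aslant towards the bundle. On the bearers its underside is at z = 27 mm, its top at z = 39 mm.
- sanding_block: Sanding block: loose orange-brown block, clearly wider and thicker than the bearers, 63 (x) x 113 (y) x 34 (z) mm, 0.08 to 0.17 kg. Origin at the centre of its underside; long axis y, z up (keep it this way up). Lies in the row with the bearers, its length pointing roughly away from the robot; grasp it across its 63 mm.
- screw_pot: Bystander: loose light-coloured open pot, 65 mm across and 75 mm high, standing on the table right of the board. Origin at the centre of its underside, z up. Must stay standing where it is.

How it is judged:
By the outcome, as a careful person would: the job done as asked, in the order asked, and still so for the second after the job is handed in, with the robot touching nothing.
It also fails if it takes over 112 s, if anything falls off the work surface, if the arm or the gripper's body presses on something with over 40 N, if the wrist force passes 120 N, or if a joint passes its speed limit or range.

## Working session

There is one attempt and no reset: what is moved stays moved. The work goes in short steps, each a Python script; the robot and the scene stay as the last script left them, time stands still between calls to the robot, and variables do not carry over. Pictures are saved under pics/ and viewed, at most 14 in all, crops included, and the job is handed in when it is done.

```bash
mkdir -p pics; python3 - <<'E'
from rig import manip
import cv2,numpy as np
for n in("top","side"):
    c=manip.camera(n); cv2.imwrite(f"pics/{n}0.png",cv2.resize(c["image"][:,:,::-1],None,fx=1.5,fy=1.5,interpolation=cv2.INTER_CUBIC))
    print(n,c["fx"],c["fy"],c["cx"],c["cy"],c["k1"]);print(np.round(c["cam_to_world"],3))
print(manip.get_time(),manip.get_ee_rot(),manip.get_width())
E
```

```text
top 357.42603201862545 357.42603201862545 253.59156959630104 192.56073722086302 0.02443883898620979
[[-0.029 -0.996  0.081  0.441]
 [-0.999  0.03   0.015 -0.013]
 [-0.017 -0.08  -0.997  1.17 ]
 [ 0.     0.     0.     1.   ]]
side 392.54122895616706 392.54122895616706 257.52194394039134 186.36266878002886 -0.060208468800175274
[[-0.999  0.04  -0.021  0.547]
 [ 0.038  0.485 -0.874  0.851]
 [-0.025 -0.874 -0.486  0.506]
 [ 0.     0.     0.     1.   ]]
0.1 [-3.05728731e+00 -7.17139144e-01  5.03915102e-04] 0.08526996722446202
```

View pics/top0.png

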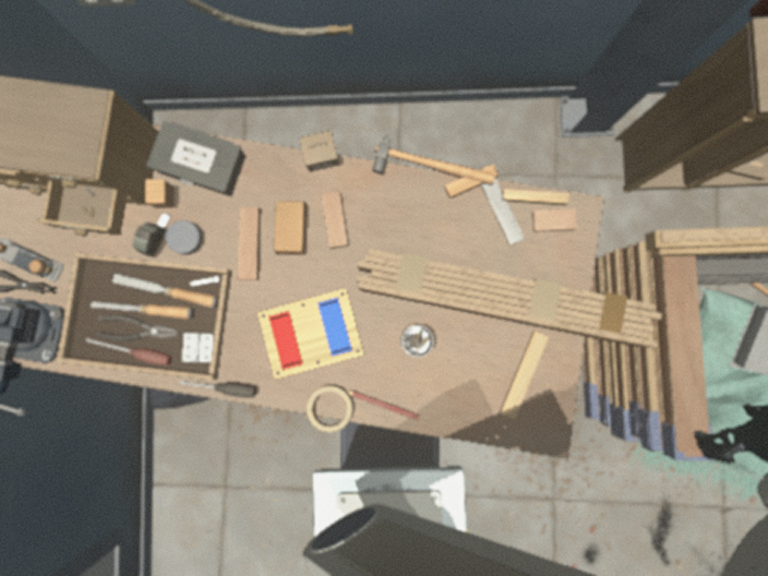

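View pics/side0.png

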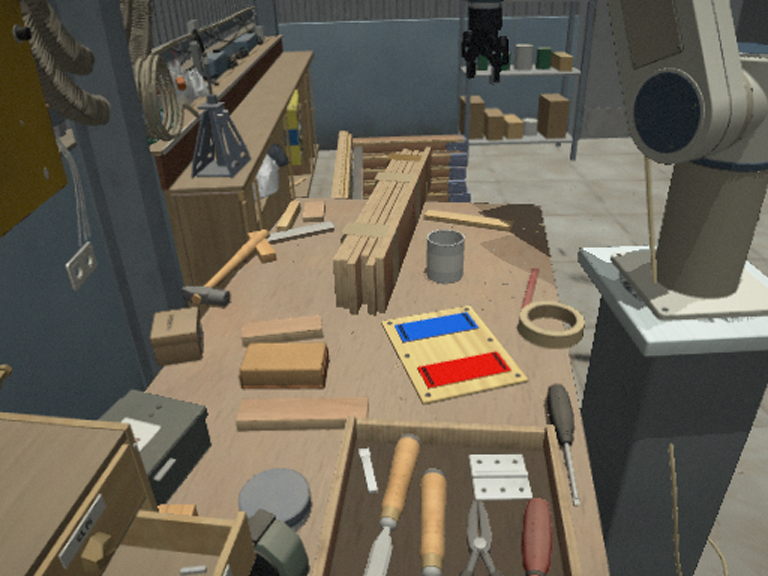

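Top view (x1.5 px): board (311,333), with red left at (285,341) and blue right at (336,327). The row is the long bearer (249,243), block (290,227) and short bearer (335,220). The pot is at (418,340) and the strip at (525,372), with the bundle behind it. Next I segment.

```bash
cat > h.py <<'E'
from rig import manip
import cv2,numpy as np
from scipy.spatial.transform import Rotation as R
def ray(c,px):
    K=np.array([[c["fx"],0,c["cx"]],[0,c["fy"],c["cy"]],[0,0,1.]])
    u=cv2.undistortPoints(np.float64(px).reshape(-1,1,2),K,np.array([c["k1"],0,0,0.])).reshape(-1,2)
    T=c["cam_to_world"]; return T[:3,3],np.c_[u,np.ones(len(u))]@T[:3,:3].T
def onplane(c,px,z):
    o,d=ray(c,px); return (o+d*((z-o[2])/d[:,2])[:,None])[:,:2]
def proj(c,p):
    T=np.linalg.inv(c["cam_to_world"]);q=np.atleast_2d(p)@T[:3,:3].T+T[:3,3]
    s=q[:,:2]/q[:,2:];s=s*(1+c["k1"]*(s**2).sum(1))[:,None]
    return s*c["fx"]+[c["cx"],c["cy"]]
def rect(c,mask,z):
    """largest blob of mask -> centre, (short,long), angle of long axis (world, mod pi)"""
    cs,_=cv2.findContours(mask,cv2.RETR_EXTERNAL,cv2.CHAIN_APPROX_NONE)
    k=max(cs,key=cv2.contourArea)
    m=np.zeros_like(mask);cv2.drawContours(m,[k],-1,255,-1)
    # interior pixels centroid / second moments, on plane
    v,u=np.nonzero(m);P=onplane(c,np.c_[u,v],z)
    r=cv2.minAreaRect(np.float32(P*1000)); b=cv2.boxPoints(r)
    e=[b[1]-b[0],b[2]-b[1]];e=max(e,key=np.linalg.norm)
    w,V=np.linalg.eigh(np.cov(P.T)); a=V[:,1]
    return dict(c=np.array(r[0])/1000,m=P.mean(0),size=sorted(np.round(r[1],1)),msize=np.round(np.sqrt(12*w)*1000,1),ang=np.arctan2(e[1],e[0])%np.pi,mang=np.arctan2(a[1],a[0])%np.pi)
E
python3 - <<'E'
from h import *
c=manip.camera("top");hsv=cv2.cvtColor(c["image"],cv2.COLOR_RGB2HSV);lab=cv2.cvtColor(c["image"],cv2.COLOR_RGB2LAB)
for n,(u,v) in dict(long=(249,243),block=(290,222),blockside=(290,252),short=(335,220),t1=(269,230),t2=(315,200),t3=(360,210),strip=(525,372),ts=(490,372),ts2=(560,372),board=(311,333),red=(285,341),blue=(336,327)).items():
    u=int(u/1.5);v=int(v/1.5);f=lambda a:a[v-2:v+3,u-2:u+3].reshape(-1,3).mean(0).round();print(n,f(hsv),f(lab))
i=c["image"][110:280,140:380,::-1];cv2.imwrite("pics/crop.png",cv2.resize(i,None,fx=3.3,fy=3.3,interpolation=cv2.INTER_CUBIC))
E
```

```text
long [ 14.  80. 215.] [193. 136. 149.]
block [ 16.  99. 218.] [193. 136. 157.]
blockside [ 15.  87. 164.] [149. 134. 147.]
short [ 15.  79. 217.] [196. 136. 149.]
t1 [ 16.  61. 195.] [183. 132. 144.]
t2 [ 16.  65. 197.] [184. 133. 145.]
t3 [ 16.  62. 194.] [183. 132. 144.]
strip [ 21.  74. 232.] [218. 128. 154.]
ts [ 16.  66. 200.] [186. 133. 145.]
ts2 [ 15.  68. 194.] [180. 133. 145.]
board [ 25.  73. 243.] [233. 123. 158.]
red [  2. 160. 241.] [154. 182. 162.]
blue [108. 135. 238.] [168. 133.  84.]
```

View pics/crop.png

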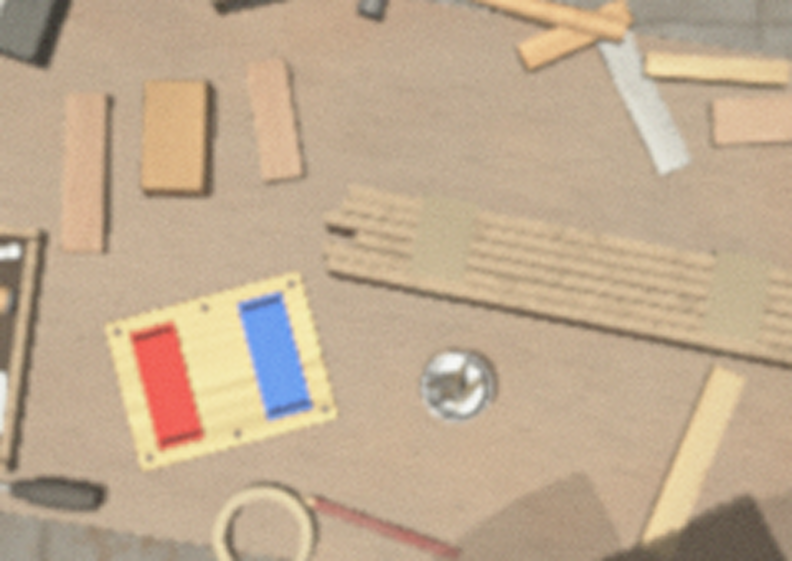

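The crop shows all the parts clearly, and the strip is fully visible. I'll segment by nearest colour inside the ROIs.

```bash
cat >> h.py <<'E'
COL=dict(long=(193,136,149),short=(196,136,149),block=(193,136,157),strip=(218,128,154),red=(154,182,162),blue=(168,133,84))
def seg(c,name,roi,bg=(183,132.5,144.5)):
    """discriminant colour mask within ROI polygon (native px); 3x median-filtered"""
    im=cv2.fastNlMeansDenoisingColored(c["image"],None,5,5,3,9)
    lab=cv2.cvtColor(im,cv2.COLOR_RGB2LAB).astype(float)
    f,b=np.array(COL[name],float),np.array(bg,float); d=(f-b); t=((lab-b)@d)/(d@d)
    if name in("red","blue"): t=t  # strong colours
    g=cv2.GaussianBlur(t.astype(np.float32),(0,0),.6)
    m=(g>.5).astype(np.uint8)*255; r=np.zeros_like(m);cv2.fillPoly(r,[np.int32(roi)],255)
    m&=r; return cv2.morphologyEx(m,cv2.MORPH_OPEN,np.ones((3,3),np.uint8))
E
python3 - <<'E'
from h import *
c=manip.camera("top")
# crop px -> native
N=lambda pts:[(140+x/3.3,110+y/3.3) for x,y in pts]
box=lambda x0,y0,x1,y1:N([(x0,y0),(x1,y0),(x1,y1),(x0,y1)])
rois=dict(long=box(45,75,125,270),block=box(125,65,225,210),short=box(232,45,318,195),strip=N([(700,350),(765,360),(690,550),(670,560),(620,560),(630,520)]),red=box(105,280,225,465),blue=box(225,280,330,435))
zs=dict(long=.018,block=.034,short=.018,strip=.012,red=.009,blue=.009)
vis=c["image"][:,:,::-1].copy();out={}
for n in rois:
    bg=(233,123,158) if n in("red","blue") else (183,132.5,144.5)
    m=seg(c,n,rois[n],bg);r=rect(c,m,zs[n]);out[n]=r
    print(n,r["c"].round(4),r["m"].round(4),r["size"],r["msize"],np.degrees([r["ang"],r["mang"]]).round(1))
    cs,_=cv2.findContours(m,0,1);cv2.drawContours(vis,cs,-1,(0,255,0) if n!="strip" else (255,0,255),1)
p=onplane(c,N([(458,368)]),.075);print("pot",p)
cv2.imwrite("pics/seg.png",cv2.resize(vis[110:280,140:380],None,fx=3.3,fy=3.3))
E
```

```text
long [0.6404 0.2971] [0.6368 0.2948] [np.float64(39.1), np.float64(145.5)] [ 37.3 143.6] [179.4 177.9]
block [0.6753 0.1988] [0.6742 0.1982] [np.float64(51.7), np.float64(95.2)] [51.9 95.3] [179.  174.6]
short [0.6881 0.103 ] [0.6871 0.103 ] [np.float64(36.5), np.float64(106.0)] [ 35.2 105.1] [6.5 7.7]
strip [ 0.3503 -0.2999] [ 0.3536 -0.3009] [np.float64(29.8), np.float64(172.4)] [ 28.9 164.8] [154.3 153.5]
red [0.4317 0.2135] [0.4311 0.2134] [np.float64(46.9), np.float64(120.2)] [ 46.3 119.8] [13.4 13.7]
blue [0.4576 0.1061] [0.4569 0.1064] [np.float64(46.4), np.float64(120.4)] [ 45.5 119.2] [12.9 13.3]
pot [[ 0.43890568 -0.07086525]]
```

View pics/seg.png

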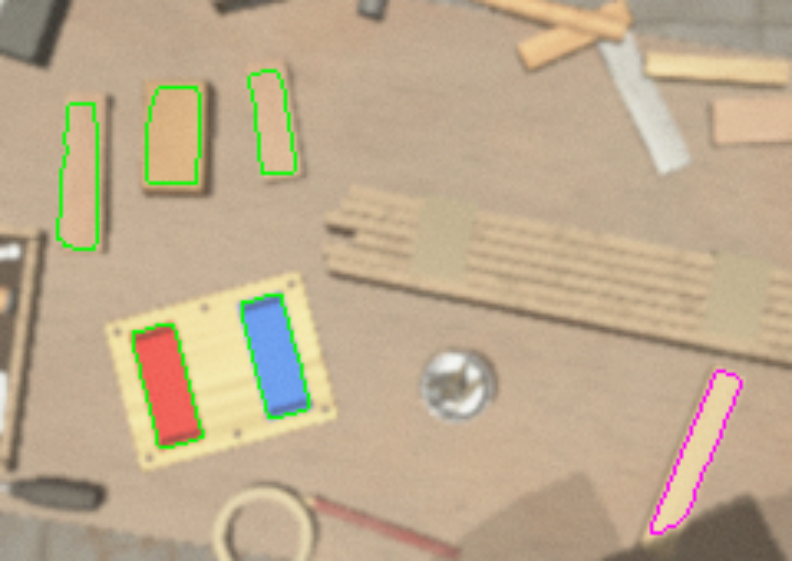

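Pads are precise (120x46). The bearer masks were over-smoothed, so I'll average frames instead of using NLM.

```bash
cat >> h.py <<'E'
def cam(name,n=6):
    cs=[manip.camera(name) for _ in range(n)];c=cs[0]
    c["image"]=np.mean([k["image"] for k in cs],0).astype(np.float32);return c
def seg(c,name,roi,bg=(183,132.5,144.5),w=(1,1,1),s=.6):
    lab=cv2.cvtColor(c["image"]/255,cv2.COLOR_RGB2LAB)*[2.55,1,1]+[0,128,128]
    f,b=np.array(COL[name],float),np.array(bg,float); d=(f-b); t=((lab-b)*w@d)/(d*w@d)
    g=cv2.GaussianBlur(t.astype(np.float32),(0,0),s)
    m=(g>.5).astype(np.uint8)*255; r=np.zeros_like(m);cv2.fillPoly(r,[np.int32(roi)],255)
    return cv2.morphologyEx(m&r,cv2.MORPH_OPEN,np.ones((3,3),np.uint8))
N=lambda pts:[(140+x/3.3,110+y/3.3) for x,y in pts]
box=lambda x0,y0,x1,y1:N([(x0,y0),(x1,y0),(x1,y1),(x0,y1)])
E
python3 - <<'E'
from h import *
c=cam("top")
rois=dict(long=box(45,75,125,270),block=box(125,65,225,210),short=box(232,45,318,195),strip=N([(700,350),(765,360),(690,550),(670,560),(620,560),(630,520)]))
zs=dict(long=.018,block=.034,short=.018,strip=.012)
vis=c["image"][:,:,::-1].astype(np.uint8).copy()
for n in rois:
    m=seg(c,n,rois[n],w=(.2,1,1));r=rect(c,m,zs[n])
    print(n,r["c"].round(4),r["m"].round(4),r["size"],r["msize"],np.degrees([r["ang"],r["mang"]]).round(1))
    cs,_=cv2.findContours(m,0,1);cv2.drawContours(vis,cs,-1,(0,255,0) if n!="strip" else (255,0,255),1)
cv2.imwrite("pics/seg2.png",cv2.resize(vis[110:280,140:380],None,fx=3.3,fy=3.3))
E
```

```text
long [0.6437 0.2934] [0.6428 0.2928] [np.float64(36.7), np.float64(152.0)] [ 36.3 155.6] [177.5 177.4]
block [0.6753 0.1987] [0.6753 0.1987] [np.float64(57.9), np.float64(101.2)] [ 57.4 104.3] [178.2 175.7]
short [0.6919 0.1034] [0.6916 0.1031] [np.float64(36.1), np.float64(115.0)] [ 35.6 113.6] [7.5 8.1]
strip [ 0.3506 -0.2997] [ 0.3536 -0.3006] [np.float64(30.6), np.float64(172.7)] [ 29.5 165.5] [154.3 153.6]
```

View pics/seg2.png

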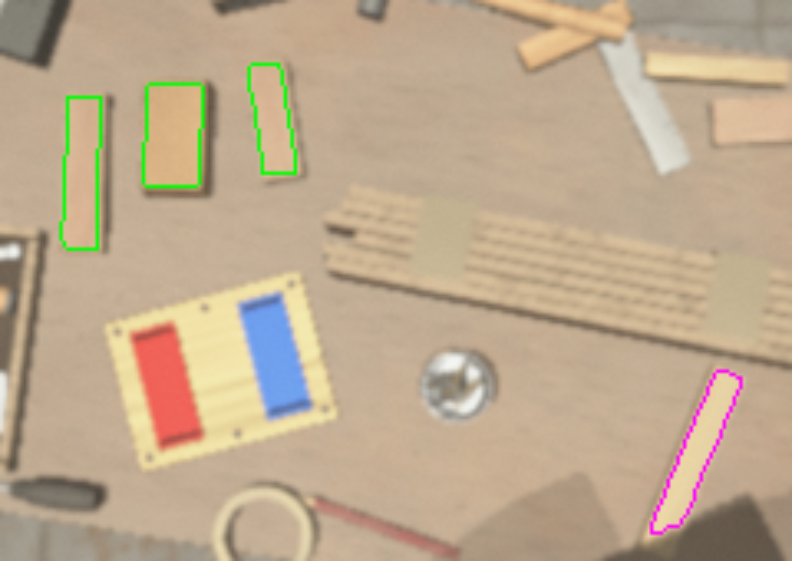

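Poses are good enough to act on. First the long bearer onto red, then the short one onto blue.

```bash
cat >> h.py <<'E'
def pose(ang):
    o=[(R.from_euler('z',a)*R.from_euler('x',np.pi)).as_rotvec() for a in(ang,ang+np.pi)]
    return o
def ori(p,ang):
    c=[(abs(q[5]),tuple(o)) for o in pose(ang) for q in [manip.solve_ik(p,o)] if q is not None]
    return np.array(min(c)[1])
def st(tag): print(tag,"t%.1f"%manip.get_time(),"p",np.round(manip.get_position(),4),"F",np.round(manip.get_contact_force(),1),"w%.4f g%.1f"%(manip.get_width(),manip.get_grip_force()))
def pick(xy,ang,z,w,f=40,hi=.16,lift=.16):
    p=np.array([*xy,hi]);o=ori(p,ang);manip.command_gripper(w)
    manip.move_to(p,o);manip.servo_line([*xy,z+.02],o,rate=.2);manip.servo_line([*xy,z],o,rate=.05);st("down")
    manip.command_gripper(0.0,f);st("closed")
    manip.servo_line([*xy,lift],o,rate=.2);st("lifted")
def place(xy,ang,z,w,hi=.16):
    p=np.array([*xy,hi]);o=ori(p,ang)
    manip.move_to(p,o);manip.servo_line([*xy,z+.015],o,rate=.2);manip.servo_line([*xy,z],o,rate=.03);manip.hold(.2);st("placed")
    manip.command_gripper(w);st("released");manip.servo_line([*xy,hi],o,rate=.2)
YAW=np.radians(13.5);RED=np.array([.4315,.2135]);BLUE=np.array([.4573,.1062])
E
python3 - <<'E'
from h import *
pick([.643,.293],np.radians(-2.6),.028,.062)
E
```

```text
down t5.4 p [0.6429 0.2929 0.0277] F [ 0.2  0.1 -0.6] w0.0619 g0.0
closed t5.7 p [0.6433 0.2932 0.0285] F [ 0.4 -0.5  2.6] w0.0387 g41.5
lifted t6.5 p [0.6421 0.2926 0.1588] F [-0.  -0.7 -0.5] w0.0388 g41.2
```

```bash
python3 - <<'E'
from h import *
place(RED,YAW,.0375,.056)
pick([.692,.1033],np.radians(7.8),.028,.062)
place(BLUE,YAW,.0375,.056)
p=[.55,.1,.3];manip.move_to([.55,-.05,.35],ori([.55,-.05,.35],0));st("park")
for n in("top","side"):
    c=cam(n,4);im=c["image"][:,:,::-1].astype(np.uint8)
    im=im[110:280,140:380] if n=="top" else im[130:300,150:390]
    cv2.imwrite(f"pics/b_{n}.png",cv2.resize(im,None,fx=3.3,fy=3.3,interpolation=cv2.INTER_CUBIC))
E
```

```text
placed t8.9 p [0.4315 0.2135 0.0375] F [-0.4 -0.1  0.4] w0.0389 g41.2
released t9.3 p [0.4316 0.2135 0.0375] F [ 0.  -0.2  0.5] w0.0559 g0.0
down t14.0 p [0.6918 0.1033 0.0277] F [-0.5  0.2 -0.2] w0.0619 g0.0
closed t14.3 p [0.6925 0.1034 0.0285] F [-0.6 -0.9  1.8] w0.0389 g41.6
lifted t15.1 p [0.6911 0.1031 0.1589] F [ 0.4  0.2 -1.3] w0.0386 g41.2
placed t17.6 p [0.4572 0.1062 0.0375] F [-0.2  0.8 -0.2] w0.0392 g41.4
released t17.9 p [0.4573 0.1062 0.0375] F [-0.1 -0.3  0.1] w0.0561 g0.0
park t19.7 p [ 0.549  -0.0494  0.348 ] F [ 0.4 -0.5 -0.8] w0.0563 g0.0
```

View pics/b_top.png

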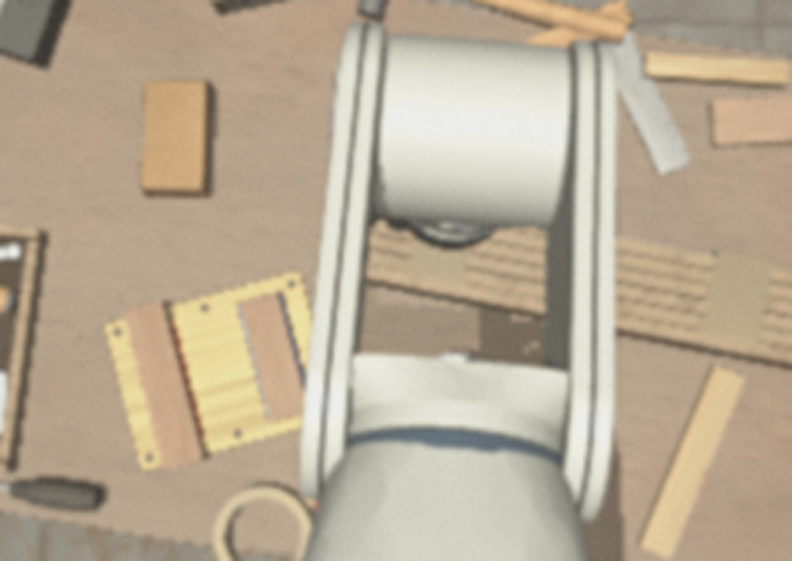

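View pics/b_side.png

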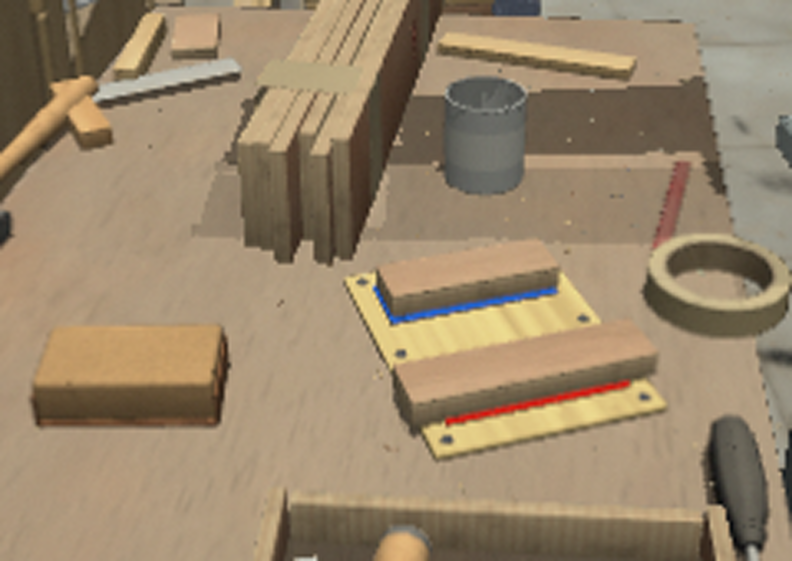

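Bearers are on their pads and the strip is now unshadowed: corners near (712,365), (745,376), (672,558) and (643,548) in the crop. I'll measure all of these.

```bash
python3 - <<'E'
from h import *
c=cam("top",4)
rx=np.array([np.cos(YAW),np.sin(YAW)]);ry=np.array([-rx[1],rx[0]])
for n,P,t in(("long",[(127,305),(168,302),(206,457),(164,469)],RED),("short",[(240,302),(278,293),(304,412),(267,421)],BLUE)):
    q=onplane(c,N(P),.027);d=q-t;print(n,(d@rx*1000).round(1),(d@ry*1000).round(1),"mean",(d.mean(0)@rx*1000).round(1),(d.mean(0)@ry*1000).round(1))
r=rect(c,seg(c,"strip",N([(690,340),(775,350),(700,575),(615,575)])),.012)
print(r)
print(onplane(c,N([(712,366),(745,376),(672,558),(643,548)]),.012).round(4))
# side: ends of bearers (bearer colour vs. pad) eye-picked
s=cam("side",2);S=lambda p:[(150+x/3.3,130+y/3.3) for x,y in p]
for n,P,t in(("long",[(393,365),(412,425),(657,352)],RED),("short",[(377,267),(394,312),(558,264)],BLUE)):
    for z in(.027,.009):
        d=onplane(s,S(P),z)-t;print(n,z,(d@rx*1000).round(1),(d@ry*1000).round(1))
E
```

```text
long [ 83.2  75.5 -78.7 -79.2] [ 13.5 -25.7 -24.2  17.7] mean 0.2 -4.7
short [ 57.1  55.8 -61.9 -60.9] [ 16.9 -21.  -15.9  20.8] mean -2.5 0.2
{'c': array([ 0.34331793, -0.29599619]), 'm': array([ 0.3412331, -0.2949315]), 'size': [np.float64(25.8), np.float64(183.2)], 'msize': array([ 25. , 181.5]), 'ang': np.float32(2.6988041), 'mang': np.float64(2.6975444516019205)}
[[ 0.4338 -0.3207]
 [ 0.4232 -0.352 ]
 [ 0.2515 -0.2728]
 [ 0.2615 -0.2456]]
long 0.027 [ 79.   85.3 -79.4] [-16.3  41.1  20.7]
long 0.009 [ 72.2  78.7 -92.2] [-39.2  20.3  -0.8]
short 0.027 [ 56.8  61.7 -61.8] [-14.9  40.2  19.7]
short 0.009 [ 49.1  54.2 -74. ] [-41.9  15.2  -6. ]
```

```bash
python3 - <<'E'
from h import *
s8=8.
def zoom(c,u0,v0,w,h,f,polys):
    M=np.float32([[f,0,-u0*f],[0,f,-v0*f]]);im=cv2.warpAffine(c["image"][:,:,::-1].astype(np.uint8),M,(int(w*f),int(h*f)),flags=cv2.INTER_CUBIC)
    for P,col in polys: cv2.polylines(im,[np.int32(((proj(c,P)-[u0,v0])*f).round())],True,col,1)
    return im
rx=np.array([np.cos(YAW),np.sin(YAW)]);ry=np.array([-rx[1],rx[0]])
def rc(t,l,w,z): return np.array([[*(t+a*l/2*rx+b*w/2*ry),z] for a,b in((1,1),(1,-1),(-1,-1),(-1,1))])
P=[(rc(RED,.16,.04,.027),(255,255,0)),(rc(BLUE,.12,.04,.027),(255,255,0)),(rc((RED+BLUE)/2,.15,.2,.006),(0,0,255))]
cv2.imwrite("pics/z_top.png",zoom(cam("top",6),165,185,75,73,8,P))
cv2.imwrite("pics/z_side.png",zoom(cam("side",6),245,195,115,80,6.9,P))
E
```

```text
(no output)
```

View pics/z_top.png

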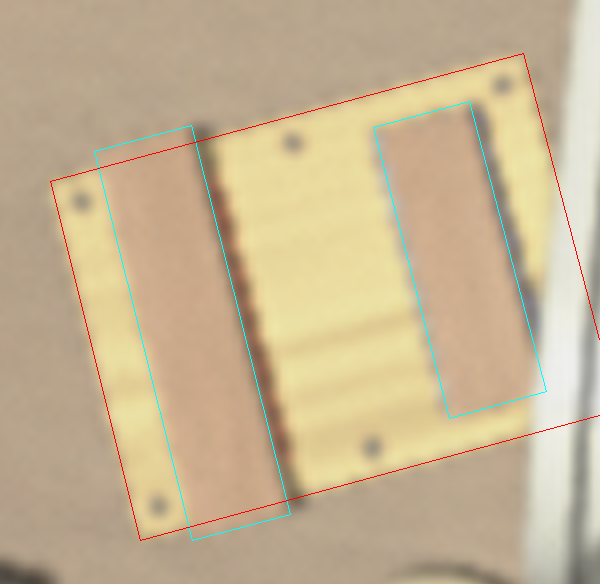

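View pics/z_side.png

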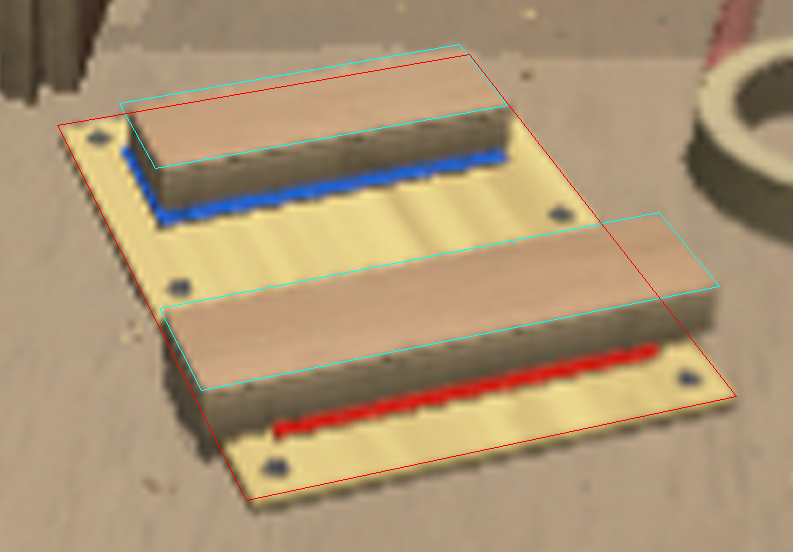

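Overlays agree with both bearers: overhang is equal on red, and the short one is flush within ~2 mm. Now the strip.

```bash
python3 - <<'E'
from h import *
pick([.343,-.297],np.radians(-25),.025,.052,hi=.2,lift=.22)
C=(RED+BLUE)/2
place(C,YAW+np.pi/2,.0525,.05,hi=.2)
manip.move_to([.55,-.1,.35],ori([.55,-.1,.35],0));st("park")
rx=np.array([np.cos(YAW),np.sin(YAW)]);ry=np.array([-rx[1],rx[0]])
def rc(t,l,w,z): return np.array([[*(t+a*l/2*rx+b*w/2*ry),z] for a,b in((1,1),(1,-1),(-1,-1),(-1,1))])
P=[(rc(C,.032,.19,.039),(255,255,0)),(rc(RED,.16,.04,.027),(255,0,255)),(rc(BLUE,.12,.04,.027),(255,0,255))]
ims=[]
for n,(u0,v0,w,h,f) in dict(top=(165,185,75,75,5.2),side=(245,180,110,100,3.9)).items():
    c=cam(n,6);M=np.float32([[f,0,-u0*f],[0,f,-v0*f]]);im=cv2.warpAffine(c["image"][:,:,::-1].astype(np.uint8),M,(390,390),flags=cv2.INTER_CUBIC)
    for p,col in P: cv2.polylines(im,[np.int32(((proj(c,p)-[u0,v0])*f).round())],True,col,1)
    ims.append(im)
cv2.imwrite("pics/s.png",np.hstack(ims))
E
```

```text
down t24.0 p [ 0.3428 -0.2969  0.0247] F [ 0.3 -0.1  0.9] w0.0522 g0.0
closed t24.4 p [ 0.343  -0.2971  0.0253] F [-1.   0.   4.7] w0.0308 g40.1
lifted t25.5 p [ 0.3425 -0.2965  0.2191] F [-0.2 -0.9 -0.4] w0.0308 g39.6
placed t28.8 p [0.4444 0.1599 0.0524] F [ 0.2 -0.5 -1.2] w0.0309 g39.6
released t29.2 p [0.4444 0.1599 0.0525] F [-0.6 -0.   0.8] w0.0502 g0.0
park t31.3 p [ 0.5495 -0.0994  0.3485] F [-0.3  0.7 -0.1] w0.0498 g0.0
```

View pics/s.png

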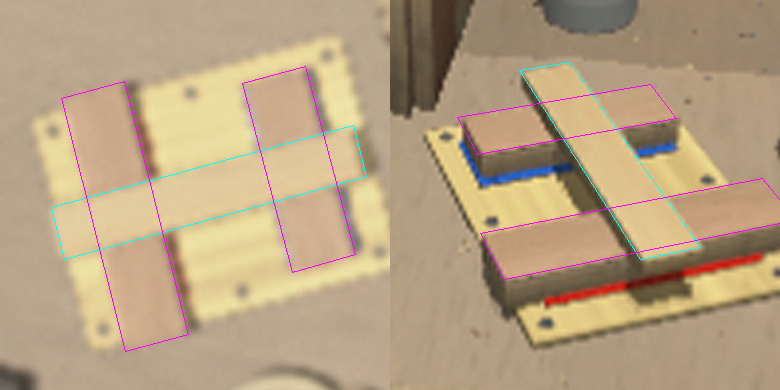

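Strip sits square and centred on the overlay (within 1–2 mm). Now the block.

```bash
python3 - <<'E'
from h import *
C=(RED+BLUE)/2
pick([.675,.199],np.radians(-3.5),.034,.084,f=45,hi=.2,lift=.22)
place(C,YAW+np.pi/2,.0738,.08,hi=.2)
manip.move_to([.5,-.15,.35],ori([.5,-.15,.35],0));st("park")
rx=np.array([np.cos(YAW),np.sin(YAW)]);ry=np.array([-rx[1],rx[0]])
def rc(t,l,w,z): return np.array([[*(t+a*l/2*rx+b*w/2*ry),z] for a,b in((1,1),(1,-1),(-1,-1),(-1,1))])
P=[(rc(C,.063,.113,.073),(255,0,255)),(rc(C,.032,.19,.039),(255,255,0))]
ims=[]
for n,(u0,v0,w,h,f) in dict(top=(165,185,75,75,5.2),side=(245,170,110,100,3.9)).items():
    c=cam(n,6);M=np.float32([[f,0,-u0*f],[0,f,-v0*f]]);im=cv2.warpAffine(c["image"][:,:,::-1].astype(np.uint8),M,(390,390),flags=cv2.INTER_CUBIC)
    for p,col in P: cv2.polylines(im,[np.int32(((proj(c,p)-[u0,v0])*f).round())],True,col,1)
    ims.append(im)
cv2.imwrite("pics/k.png",np.hstack(ims))
E
```

```text
down t36.0 p [0.6748 0.199  0.0337] F [0.8 0.4 0.3] w0.0839 g0.0
closed t36.3 p [0.6754 0.1991 0.0345] F [-0.5  0.5  2.4] w0.0622 g50.6
lifted t37.4 p [0.6741 0.1987 0.2184] F [-0.7  0.5 -0.9] w0.0624 g50.3
placed t40.1 p [0.4444 0.1599 0.0738] F [-0.5  1.1 -0.8] w0.0621 g50.2
released t40.4 p [0.4445 0.1599 0.0739] F [ 0.1  0.2 -0. ] w0.0800 g0.0
park t42.5 p [ 0.4997 -0.1493  0.3488] F [0.2 0.5 0.2] w0.0799 g0.0
```

View pics/k.png

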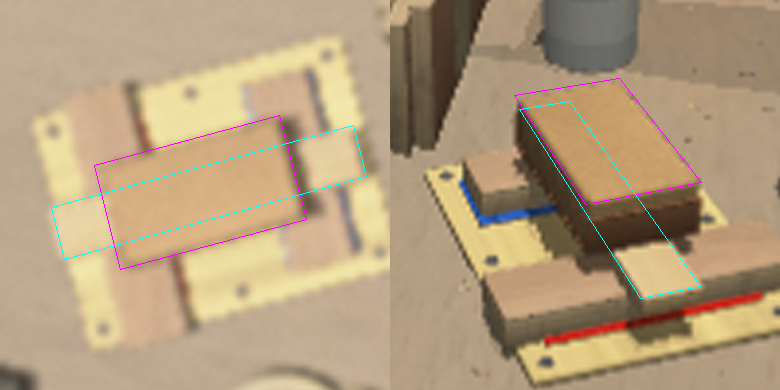

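The block lies level, centred and lengthways on the strip, matching the overlay in both views. The pot is standing. I'll hand in.

```bash
python3 -c "
from rig import manip
print(manip.sign_off())"
```

```text
the job is handed in; nothing more can be done
None
```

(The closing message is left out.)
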